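# Ease a hydraulic lift down to the mark

### The arm

A 7-joint arm with a two-finger parallel gripper is mounted at the origin on a cart in front of the work surface, level with it; the furniture and walls round the work are solid. World frame = base frame: x ahead of the robot, y to its left, z up, the work surface at z = 0. Lengths are in m, angles in rad, forces in N, time in s.
With the tool pointing down it reaches from about 0.425 to 0.95 m from the base axis. Payload 16.7 kg.
Tool frame: the origin (TCP) lies at the very end of the fingers, on their centre line; the grasp point (between the pads) lies 19 mm behind it; z points along the fingers, y is the line along which they close (so a half turn about z gives the same grasp; the last joint's range is limited). The gripper opens to 94 mm and grips with 3 to 60 N. Pads are 16 mm wide; open, the fingers measure 119 mm over their backs; the gripper's body (75 mm by 177 mm) begins 78 mm behind the grasp point.
Start: joints at [-1.433, 0.426, 0.074, 1.606, -0.034, 1.111, -0.067], TCP at [0.191, 0.647, 0.205] pointing down, gripper open.
Joint ranges: [-2.85, 2.85], [-0.5, 2.14], [-1.23, 1.37], [0.21, 2.46], [-1.02, 4.16], [0.16, 2.05], [-2.73, 2.73]. Speed limits (rad/s): [1.89, 1.89, 2.39, 2.39, 3.01, 3.01, 3.01].

### API

Orientations are given as a unit quaternion [w, x, y, z].
In Python, from bench import env gives the robot as it stands.
- The arm moves only by the shell command python3 -m handwheel 'ROWS' [OPENING]. ROWS is JSON, a list of rows, each an object with "offset": the shift along the tool's x, y, z in cm, a list of three; "twist": the turn about the tool's z in rad. A call has 1 to 8 rows; each row shifts and turns the commanded pose from where the row before left it, along the tool's axes as they then stand; what a row does not reach is not made up. A row lasts 1/8 s, in which the tool goes at most 62.5 mm and 10.7 degrees, less where a joint would pass 70% of its speed; a pose out of reach is approached as far as the arm can. A call with a gripper value outside its range is refused whole. OPENING is the closure in counts, from 0 (fully open) to 255 (shut), set as the call begins (- or left out, the last holds). The fingers move at their own pace and stop on an object; the grip force is fixed at half the most. Time passes only in rows, so rows that do not move let the fingers close. It gives the time, the measured TCP pose, the force and the opening at its end, in the units of the state.
- env.sense(): the state, without advancing time (a new reading comes with each control period).
- env.snapshot(name): name is "scene" or "top"; returns a dict with "img" (384x512x3 uint8, red, green, blue), "fx", "fy", "cx", "cy" (pixels), "k1" (the pictures are not rectified: a ray, as slopes to the right and down, at radius r is drawn at 1 + k1 r^2 times it, then the intrinsics apply), "pose" (4x4, takes a point from camera to world coordinates). Camera axes: x right, y down, z forward; pixel columns grow to the right and rows downward; lengths in m; the calibration is good to about 2 mm. A picture is of the moment at which its call begins. There is no depth.
- env.sign_off(): hands the job in, once; it reports no verdict.
The state is a dict: "clock": time; "joint_positions": joint angles; "joint_vel": joint speeds; "tau": joint torques, N m; "eef_pos": TCP position; "tcp_rot": TCP orientation; "wrist_force": force on the tool from outside, world axes, zero at the start; "torque": the same for the moment, N m; "width": finger opening in m.
Only numpy, scipy, OpenCV 4.12 (cv2) and the standard library are available. Lean on these libraries where they do the work, as an engineer would, in place of code of your own. Each camera call takes 0.05 s, during which the arm holds its last target. There are 200 camera calls.

### The job

Crack the release valve of the blue hydraulic lift open with its red-posted lever, just enough that the deck carrying the cast pulley sinks slowly (never faster than 2 cm a second), and stop it with the deck's red pointer level with the green clip on the scale post. Then nip the valve shut by pressing the lever clockwise against its seat with about 12 N at its post, never more than 20 N, and let go. Work only on the lever, and leave the pulley, oil bottle, bearing and tape measure alone.

Things in the scene. Friction and masses are not known exactly. Their poses are not given: they have to be found in the camera images.
- lift: blue hydraulic lift, fixed: base plate 300 x 160 x 12 mm, origin at the centre of its underside, x from the valve end (nearest the robot) to the deck end, z up. Aluminium valve block 100 mm towards -x of the origin; deck's ram 70 mm towards +x; scale post 177 mm high at +y of the deck. With its load at most 195 mm high
- valve (a joint): lever angle about the vertical valve axis, rad; grows counter-clockwise from above = opening; 1.3 is its end. At 0 the lever points 150 degrees counter-clockwise from the lift's x. Starts at 0.10 to 0.18, shut but not nipped. It stays where left; turning it takes 1 to 5 N at the grip post. Towards shut it meets a springy seat at an unknown angle between +0.05 and -0.15
- lever_grip (a point): centre of the upright red grip post at the lever's end: 16 mm diameter, 45 mm high (22 mm up and down from here), on a steel arm; moves on a 70 mm circle about the valve axis. Pinch or push it from above; it turns in the fingers, and a hard pinch (over 20 N) rubs and eats some of the nip. Once the lever is on its seat, the force grows by about 2.5 N per mm of the post's travel
- valve_axis (a point): point on the valve's vertical axis at the height of the lever's arm, 28 mm lower than the middle of the grip post
- deck (a joint): how far the deck has sunk, m: 0 to 0.003 at the start, 0.056 at the bottom; it cannot be raised again. It starts to sink at a valve angle somewhere between 0.25 and 0.75, depending on the pulley's unknown weight; beyond that its speed grows by about 7 mm/s for each 0.1 rad; turned back below that angle it stops at once
- deck_pointer (a point): tip of the small red pointer at the deck's +y edge (deck 106 x 106 x 10 mm with a rubber pad)
- clip_mid (a point): centre of the green clip (24 x 12 mm, 12 mm high) on the scale post; it is 22 to 42 mm lower than the pointer at the start
- pulley_mid (a point): centre of the grey cast V-pulley (79 mm diameter, 32 mm high) which rests on the deck; its weight is not known
- oil_bottle: orange oil bottle with a black cap, 54 mm diameter, 134 mm high, standing beside the lift; origin under its centre
- bearing: ball bearing, 52 mm diameter, 15 mm high, lying near the lift; origin under its centre
- tape: yellow tape measure, 35 x 75 x 67 mm, standing beside the lift; origin under its centre
- seat (a joint): minute twist of the hidden valve seat under the lever's load, rad: 0 unloaded, about -0.004 when the lever is pressed shut with 12 N at its grip post, -0.009 at 22 N; far below the noise of its reading, so feel the force instead
There are look-alikes about, which are no part of the job. What is shaped like the part that bears pulley_mid but black or brown is not meant.

How it is judged:
By the outcome, as a careful person would: the job done as asked, in the order asked, and still so for the second after the job is handed in, with the robot touching nothing.
It also fails if it takes over 67 s, if anything falls off the work surface, if the arm or the gripper's body presses on something with over 40 N, if the wrist force passes 120 N, or if a joint passes its speed limit or range.

## Working session

There is one attempt and no reset: what is moved stays moved. The work goes in short steps, Python scripts to look and compute and a shell command to move; the robot and the scene stay as the last step left them, time stands still between calls to the robot, and variables do not carry over. Pictures are saved under pics/ and viewed, on a budget of 10 in all, crops included, one or two more only if the job needs it, and the job is handed in when it is done.

```bash
mkdir -p pics; ls; cat > h.py <<'E'
import numpy as np,cv2
from bench import env
def snap(n,f=None):
    s=env.snapshot(n)
    if f: cv2.imwrite('pics/'+f,s['img'][:,:,::-1])
    return s
def K(s): return np.array([[s['fx'],0,s['cx']],[0,s['fy'],s['cy']],[0,0,1.]]),np.array([s['k1'],0,0,0.])
def ray(s,u,v):
    k,d=K(s);p=cv2.undistortPoints(np.array([[[u,v]]],float),k,d)[0,0]
    T=np.array(s['pose']);return T[:3,3],T[:3,:3]@np.array([p[0],p[1],1])
def atz(s,u,v,z):
    o,r=ray(s,u,v);return o+r*(z-o[2])/r[2]
def proj(s,P):
    T=np.linalg.inv(np.array(s['pose']));k,d=K(s)
    return cv2.projectPoints(np.atleast_2d(np.array(P,float)),cv2.Rodrigues(T[:3,:3])[0],T[:3,3],k,d)[0][:,0]
def tri(a,b):
    A=[];B=[]
    for o,r in (a,b):
        r=r/np.linalg.norm(r);M=np.eye(3)-np.outer(r,r);A.append(M);B.append(M@o)
    x=np.linalg.lstsq(np.vstack(A),np.hstack(B),rcond=None)[0];return x
E
python3 - <<'E'
from h import *
for n in('scene','top'):
    s=snap(n,n+'0.png');print(n,s['fx'],s['cx'],s['cy'],s['k1'],np.round(s['pose'],3).tolist())
s=env.sense();print({k:np.round(v,3).tolist() for k,v in s.items()})
a=cv2.imread('pics/scene0.png');b=cv2.imread('pics/top0.png')
E
```

```text
pics
scene 351.01072931060315 261.78873233492135 190.4601695026987 -0.04464842312745958 [[0.79, -0.278, 0.546, 0.133], [-0.613, -0.372, 0.697, -0.367], [0.009, -0.886, -0.464, 0.547], [0.0, 0.0, 0.0, 1.0]]
top 433.66593247177343 264.8811137484145 192.35207090193038 -0.1639073780645101 [[-0.011, -0.995, 0.1, 0.496], [-1.0, 0.009, -0.013, 0.257], [0.012, -0.101, -0.995, 1.178], [0.0, 0.0, 0.0, 1.0]]
{'clock': 0.1, 'joint_positions': [-1.434, 0.427, 0.074, 1.607, -0.034, 1.111, -0.067], 'joint_vel': [-0.001, -0.002, 0.001, -0.0, 0.001, -0.001, -0.0], 'tau': [0.008, -93.748, 3.677, -45.504, -0.049, 0.017, 0.0], 'eef_pos': [0.191, 0.647, 0.205], 'tcp_rot': [-0.0, 0.143, 0.99, -0.001], 'wrist_force': [-0.853, 0.36, 0.573], 'torque': [0.006, 0.052, 0.033], 'width': 0.094}
```

View pics/scene0.png

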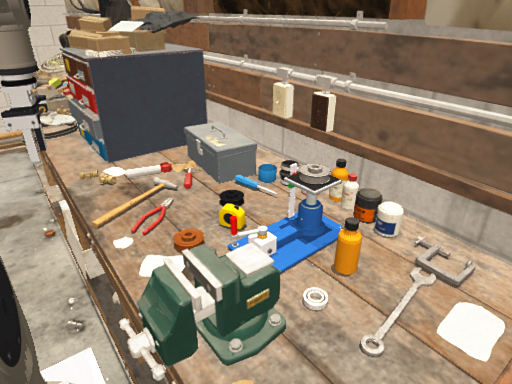

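View pics/top0.png

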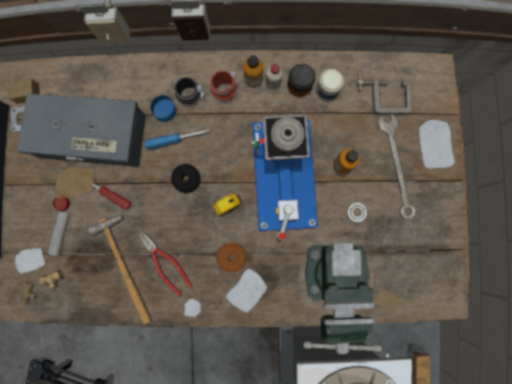

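The scene view shows the blue lift with its deck and grey pulley at about (313,175), the red lever post at (234,228) and the orange bottle at (347,247). In the top view the lift is at (285,175), the red post at (282,236), and the black and brown look-alike pulleys lie at (186,178) and (231,257). The pulley meant is the grey one on the deck at (289,132). I'll confirm it in an enlarged crop.

```bash
python3 - <<'E'
from h import *
a=cv2.imread('pics/scene0.png')[150:285,215:350];b=cv2.imread('pics/top0.png')[105:250,235:335]
a=cv2.resize(a,None,fx=4,fy=4,interpolation=cv2.INTER_CUBIC)[:,:,:];b=cv2.resize(b,(int(100*540/145),540),interpolation=cv2.INTER_CUBIC)
c=np.hstack([a,b]);c=cv2.resize(c,None,fx=.87,fy=.87);print(c.shape);cv2.imwrite('pics/crop1.png',c)
E
```

```text
(470, 793, 3)
```

View pics/crop1.png

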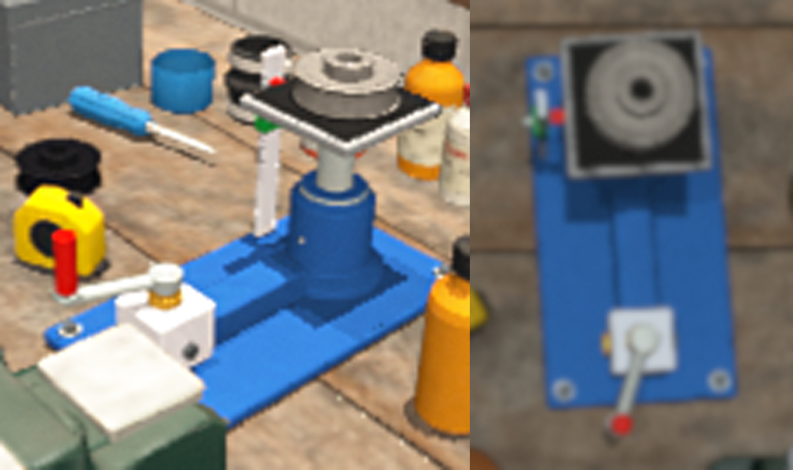

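The crop confirms the grey pulley on the deck. In the original frames, the red post top is at (233,217) in scene and (282,236) in top, the pointer is at scene (294.6,173.6), and the clip is at scene (290.9,185.6).

```bash
cat >> h.py <<'E'
def blob(s,col,c,r=14):
    h=cv2.cvtColor(s['img'],cv2.COLOR_RGB2HSV).astype(int);H,S,V=h[...,0],h[...,1],h[...,2]
    m=(((H<8)|(H>172))&(S>140)&(V>70)) if col=='r' else ((H>45)&(H<90)&(S>110)&(V>40))
    w=np.zeros_like(m);u,v=int(c[0]),int(c[1]);w[v-r:v+r,u-r:u+r]=1
    y,x=np.nonzero(m&w);return x,y
E
python3 - <<'E'
from h import *
s=snap('scene');t=snap('top')
x,y=blob(s,'r',(233,226));print('post scene',len(x),x.mean(),y.min(),y.max(),y.mean())
X,Y=blob(t,'r',(282,236));print('post top',len(X),X.mean(),Y.mean(),Y.min(),Y.max())
print(tri(ray(s,233.1,217.5),ray(t,281.9,236)))
for z in(.09,.1,.11,.12):print(z,atz(t,X.mean(),Y.mean(),z),atz(s,233.1,217.5,z))
# plate corners
c=lambda a,b:((a-470)/3.24+235,b/3.24+105)
P=[atz(t,*c(*q),.012) for q in((548,408),(737,397),(526,58),(711,48))];print(np.round(P,4))
for q in [c(643,340)]:print('hub',atz(t,*q,.075),atz(t,*q,.09))
x,y=blob(s,'r',(294.6,173.6),6);print('ptr',len(x),x.mean(),y.mean())
x2,y2=blob(t,'r',c(557,117),6);print('ptr top',len(x2),x2.mean() if len(x2) else 0,y2.mean() if len(x2) else 0)
if len(x2):print('pointer',tri(ray(s,x.mean(),y.mean()),ray(t,x2.mean(),y2.mean())))
x,y=blob(s,'g',(290.9,186),8);print('clip',len(x),x.mean(),y.mean(),y.min(),y.max())
x2,y2=blob(t,'g',c(537,122),7);print('clip top',len(x2),x2.mean(),y2.mean())
print('clip',tri(ray(s,x.mean(),y.mean()),ray(t,x2.mean(),y2.mean())))
# vise
for q in((343,244),(368,247),(308,250),(315,290),(372,290)):print('vise',q,np.round(atz(t,*q,.13),3))
print('bottle',atz(t,347,160,.134))
E
```

```text
post scene 122 233.24590163934425 216 234 224.86885245901638
post top 28 281.60714285714283 235.82142857142858 233 238
[0.49690928 0.20327283 0.1242955 ]
0.09 [0.4964328  0.20282375 0.09      ] [0.52744152 0.24896152 0.09      ]
0.1 [0.49643216 0.203326   0.1       ] [0.51881399 0.23548528 0.1       ]
0.11 [0.49643153 0.20382826 0.11      ] [0.51018647 0.22200903 0.11      ]
0.12 [0.49643089 0.20433051 0.12      ] [0.50155895 0.20853279 0.12      ]
[[0.5102 0.2592 0.012 ]
 [0.5175 0.102  0.012 ]
 [0.8069 0.2752 0.012 ]
 [0.8149 0.1171 0.012 ]]
hub [0.56203814 0.18385403 0.075     ] [0.56114506 0.18485512 0.09      ]
ptr 8 294.25 173.25
ptr top 14 261.7142857142857 140.5
pointer [0.72567744 0.25041072 0.15350623]
clip 18 290.44444444444446 185.72222222222223 184 187
clip top 11 255.63636363636363 144.72727272727272
clip [0.72574712 0.26463807 0.11018426]
vise (343, 244) [0.475 0.056 0.13 ]
vise (368, 247) [ 0.466 -0.006  0.13 ]
vise (308, 250) [0.461 0.142 0.13 ]
vise (315, 290) [0.365 0.126 0.13 ]
vise (372, 290) [ 0.361 -0.013  0.13 ]
bottle [0.6798379  0.04115476 0.134     ]
```

```bash
python3 -m handwheel '[{"offset":[-4.5,-3.7,0],"twist":0},{"offset":[-4.5,-3.7,0],"twist":0},{"offset":[-4.5,-3.7,0],"twist":0},{"offset":[-4.5,-3.7,0],"twist":0},{"offset":[-4.5,-3.7,0],"twist":0},{"offset":[-4.5,-3.7,0],"twist":0},{"offset":[-4.5,-3.7,0],"twist":0},{"offset":[-4.5,-3.7,0],"twist":0}]' 120
cat >> h.py <<'E'
from scipy.spatial.transform import Rotation as R
AX=np.array([.5625,.1832]);YAW=.052;RAD=.07
def postxy(th): a=np.deg2rad(150)+YAW+th;return AX+RAD*np.array([np.cos(a),np.sin(a)]),a
def rel(th,z):
    "offset cm in tool axes + twist for tcp to stand on the post at valve angle th"
    s=env.sense();w,x,y,q=s['tcp_rot'];M=R.from_quat([x,y,q,w]).as_matrix()
    p,a=postxy(th);d=M.T@(np.r_[p,z]-s['eef_pos']);cur=np.arctan2(M[1,0],M[0,0])
    tw=-(a-cur);tw=(tw+np.pi/2)%np.pi-np.pi/2
    print('t %.2f'%s['clock'],'tcp',np.round(s['eef_pos'],4),'F',np.round(s['wrist_force'],2),'tool F',np.round(M.T@s['wrist_force'],2),'w %.4f'%s['width']);print('need cm',np.round(d*100,2),'twist',round(tw,3),'tilt',np.round(M[:,2],3))
E
python3 - <<'E'
from h import *
rel(.17,.205)
s=snap('scene');t=snap('top')
print('vise',tri(ray(s,240,247),ray(t,334,244)))
E
```

```text
clock: 1.2
eef_pos: [0.4533, 0.26, 0.2056]
tcp_rot: [0.0, 0.143, 0.99, 0.0]
wrist_force: [0.9, 0.2, -0.3]
width: 0.0499
t 1.20 tcp [0.4533 0.26   0.2056] F [ 0.87  0.22 -0.26] tool F [-0.77  0.45  0.26] w 0.0499
need cm [-5.65 -4.17  0.06] twist 0.015 tilt [ 0.  0. -1.]
vise [0.45936095 0.08771229 0.13085393]
```

```bash
python3 -m handwheel '[{"offset":[-2.8,-2.1,0],"twist":0.015},{"offset":[-2.8,-2.1,0],"twist":0},{"offset":[0,0,0],"twist":0},{"offset":[0,0,0],"twist":0}]'
python3 - <<'E'
from h import *
rel(.17,.135)
s=snap('scene');t=snap('top')
a=s['img'][110:270,180:320,::-1];b=t['img'][190:280,225:325,::-1]
c=np.hstack([cv2.resize(a,(420,480),interpolation=2),cv2.resize(b,(380,480),interpolation=2)[:,:]]);cv2.imwrite('pics/p4.png',c)
E
```

```text
clock: 1.8
eef_pos: [0.4935, 0.2057, 0.2053]
tcp_rot: [-0.0, 0.15, 0.989, -0.0]
wrist_force: [0.5, 1.0, 1.0]
width: 0.0498
t 1.80 tcp [0.4935 0.2057 0.2053] F [0.46 1.04 1.01] tool F [-0.13  1.13 -1.01] w 0.0498
need cm [-0.27 -0.1   7.03] twist 0.0 tilt [-0.  0. -1.]
```

View pics/p4.png

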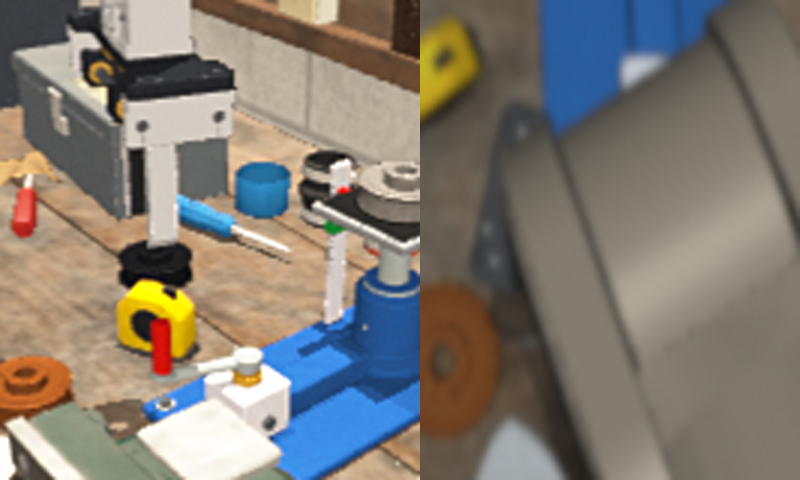

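The finger is at (163,200), directly above the red post at (162,345), and the pointer and clip stay visible to the right of it. Descending.

```bash
python3 -m handwheel '[{"offset":[-0.1,-0.05,3.5],"twist":0},{"offset":[-0.1,-0.05,3.5],"twist":0},{"offset":[0,0,1.5],"twist":0},{"offset":[0,0,1.5],"twist":0},{"offset":[0,0,1.5],"twist":0},{"offset":[0,0,0],"twist":0},{"offset":[0,0,0],"twist":0}]'
python3 - <<'E'
from h import *
rel(.17,.09)
s=snap('scene')
a=s['img'][160:250,190:310,::-1];cv2.imwrite('pics/p5.png',cv2.resize(a,None,fx=6,fy=6,interpolation=2))
P=postxy(.17)[0];print(proj(s,[[*P,.122],[*P,.1],[*env.sense()['eef_pos']]]))
E
```

```text
clock: 2.78
eef_pos: [0.4958, 0.2038, 0.091]
tcp_rot: [0.0, 0.15, 0.989, 0.0]
wrist_force: [0.7, 0.0, 0.2]
width: 0.0499
t 2.77 tcp [0.4958 0.2038 0.091 ] F [0.74 0.   0.16] tool F [-0.71  0.22 -0.16] w 0.0499
need cm [0.02 0.02 0.1 ] twist -0.0 tilt [ 0.001  0.    -1.   ]
[[232.01346223 218.43720398]
 [232.30932855 226.58285007]
 [232.5598251  229.82949218]]
```

View pics/p5.png

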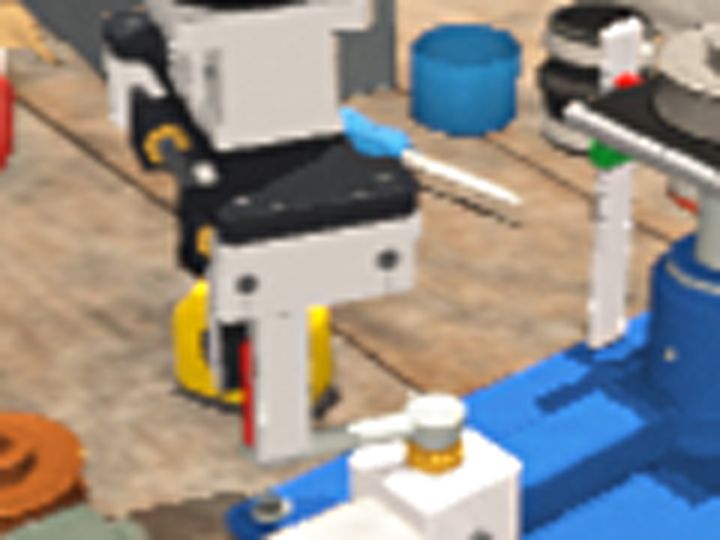

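```bash
python3 - <<'E'
from h import *
s=snap('scene')
im=s['img'].astype(int)
print('G-R at rows 180-190, cols 285-301');g=im[...,1]-np.maximum(im[...,0],im[...,2]);print(g[180:191,285:302])
r=im[...,0]-np.maximum(im[...,1],im[...,2]);print('R rows 169-178');print(r[169:179,289:302])
t=cv2.imread('pics/top0.png').astype(int)[:,:,::-1]
g=t[...,1]-np.maximum(t[...,0],t[...,2]);print('top G rows 136-152 cols 248-266');print(g[136:152,248:266])
r=t[...,0]-np.maximum(t[...,1],t[...,2]);print('top R');print(r[136:146,256:268])
O=np.array([.6624,.1884]);c,q=np.cos(YAW),np.sin(YAW);Rm=np.array([[c,-q],[q,c]])
for yl in(.066,.073):
  for z in(.11,.115,.12):
    for hx,hy in((.012,.006),(.006,.012)):
      B=[[*(O+Rm@[.07+a*hx,yl+b*hy]),z+k*.006] for a in(-1,1) for b in(-1,1) for k in(-1,1)]
      p=proj(s,B);print(yl,z,hx,'u',np.round([p[:,0].min(),p[:,0].max()],1),'v',np.round([p[:,1].min(),p[:,1].max()],1))
for z in(.15,.155):
   p=[*(O+Rm@[.07,.062]),z];print('pointer',z,proj(s,p),proj(dict(snap('top')),p))
E
```

```text
G-R at rows 180-190, cols 285-301
[[ -4  -4  -6  -8  -8  -8  -7  -5  -2  -4  -4  -5  -3  -2  -2  -2  -6]
 [-10  -7  -6  -4  -5  -7  -7  -6  -6  -4  -3  -1  -4  -4  -4  -4  -2]
 [-14 -15 -15  -1  -6  -9  -9  -9  -7  -6  -5  -5  -2  -3  -4  -1  -1]
 [-15 -17 -16  47  37  -2  -5  -8  -7  -9  -8  -6  -7  -6  -3  -2  -2]
 [-10 -14 -18  50  75  59  42   8  -8 -11  -8  -5  -6  -4  -6  -5  -4]
 [ -9 -10  -4  70  89  89  85  66  35   8  -2  -5  -6  -4  -7  -5  -6]
 [-29 -29 -23  41  78  88  89  86  79  66  32   2  -4  -5  -5  -4  -4]
 [-34 -36 -37  -5  52  78  77  57  27  -9 -18 -21 -16 -11  -5  -2  -5]
 [-36 -39 -41 -40 -26   3   9 -14 -15 -13 -17 -26 -29 -28 -24 -10  -4]
 [-35 -37 -39 -38 -24 -13 -15 -15 -13 -11 -20 -28 -30 -33 -30 -27 -17]
 [-36 -36 -38 -35 -17 -10 -11 -11 -10 -10 -23 -31 -32 -29 -28 -26 -17]]
R rows 169-178
[[ 14  15   9  10  10  10  10  19  17  13  20  15  14]
 [ 14  11  11   9   8   6   6  17  17  14  23  17  16]
 [  6  11   9   5  11  21  12   8   4  10  22  17  14]
 [  1   6   4  17  98 150 107  66   7  11  10   7  15]
 [  2   6  12 113 216 237 208 123  39   6   4   5
[... 2510 characters left out ...]
2.5 190.4]
0.066 0.11 0.006 u [287.6 297.1] v [182.4 190.6]
0.066 0.115 0.012 u [287.6 297.1] v [180.9 188.8]
0.066 0.115 0.006 u [287.7 297.2] v [180.7 189. ]
0.066 0.12 0.012 u [287.7 297.2] v [179.2 187.2]
0.066 0.12 0.006 u [287.7 297.3] v [179.1 187.3]
0.073 0.11 0.012 u [285.8 295.2] v [181.6 189.5]
0.073 0.11 0.006 u [285.8 295.2] v [181.5 189.7]
0.073 0.115 0.012 u [285.8 295.3] v [180.  187.9]
0.073 0.115 0.006 u [285.9 295.3] v [179.9 188. ]
0.073 0.12 0.012 u [285.9 295.4] v [178.4 186.3]
0.073 0.12 0.006 u [286.  295.4] v [178.3 186.4]
pointer 0.15 [[294.08542924 173.69134086]] [[260.32580813 139.32734808]]
pointer 0.155 [[294.1815192  171.99786897]] [[260.32864941 138.86754513]]
```

```bash
cat >> h.py <<'E'
from scipy.optimize import least_squares
O=np.array([.6624,.1884]);_c,_q=np.cos(YAW),np.sin(YAW);Rm=np.array([[_c,-_q],[_q,_c]])
def L(x,y,z): return [*(O+Rm@[x,y]),z]
def cen(a,r0,r1,c0,c1,th):
    w=np.clip(a[r0:r1,c0:c1].astype(float)-th,0,None);y,x=np.mgrid[r0:r1,c0:c1];return (w*x).sum()/w.sum(),(w*y).sum()/w.sum(),w.sum()
def red(s): i=s['img'].astype(int);return i[...,0]-np.maximum(i[...,1],i[...,2])
E
python3 - <<'E'
from h import *
s=snap('scene');t=snap('top')
def f(p):
    x,y,z=p;a=proj(s,L(x-.012,y+.006,z))[0]-[287.6,184.65];b=proj(t,L(x,y,z+.006))[0]-[255.3,142]
    return np.r_[a,b]
r=least_squares(f,[.07,.07,.115],x_scale=.01);print('clip lift frame',r.x,'res',r.fun)
u=cen(red(s),170,176,290,299,25);r0=red({'img':cv2.imread('pics/top0.png')[:,:,::-1]})
v=cen(r0,137,145,257,267,0);print(u,v)
def g(p): return np.r_[proj(s,L(*p))[0]-u[:2],proj(t,L(*p))[0]-v[:2]]
r=least_squares(g,[.07,.06,.15],x_scale=.01);print('ptr',r.x,r.fun)
E
```

```text
clip lift frame [0.07272635 0.07298366 0.11301228] res [-0.98681225  0.14245614  0.5382707  -0.72505875]
(np.float64(294.0486111111111), np.float64(172.89737654320987), np.float64(1296.0)) (np.float64(261.86107091172215), np.float64(140.44476603955619), np.float64(2073.0))
ptr [0.06596951 0.05854146 0.1547633 ] [-0.00755873  0.001049    0.00425214 -0.0054389 ]
```

```bash
python3 -m handwheel '[{"offset":[0,0,0.3],"twist":0},{"offset":[0,0,0],"twist":0},{"offset":[0,0,0],"twist":0},{"offset":[0,0,0],"twist":0}]' 201
cat > ptr.py <<'E'
from h import *
import sys
s=snap('scene')
def zfit(x,y,v): return least_squares(lambda z:proj(s,L(x,y,z[0]))[0][1]-v,[.13],x_scale=.01).x[0]
zc=zfit(.058,.079,184.65);tr=proj(s,L(.07,.0585,zc))[0]
r=red(s);m=r[166:196,286:303];j=np.unravel_index(m.argmax(),m.shape);y,x=j[0]+166,j[1]+286
u,v,w=cen(r,y-3,y+4,x-4,x+5,25)
print('ptr (%.2f,%.2f) w%d max%d target row %.2f zc %.4f -> above clip %.1f mm'%(u,v,w,m.max(),tr[1],zc,1000*(zfit(.07,.0585,v)-zc)))
if len(sys.argv)>1: rel(float(sys.argv[1]),.087)
E
python3 ptr.py .17
```

```text
clock: 3.58
eef_pos: [0.4955, 0.2036, 0.0875]
tcp_rot: [-0.0, 0.15, 0.989, -0.0]
wrist_force: [0.1, 0.4, 0.9]
width: 0.0201
ptr (294.04,172.89) w1288 max236 target row 185.99 zc 0.1143 -> above clip 39.3 mm
t 3.62 tcp [0.4955 0.2037 0.0875] F [0.25 0.94 0.76] tool F [ 0.05  0.97 -0.76] w 0.0198
need cm [-0.    0.03  0.05] twist -0.0 tilt [ 0.  0. -1.]
```

```bash
python3 -m handwheel '[{"offset":[0,-0.35,0],"twist":-0.05},{"offset":[-0.02,-0.35,0],"twist":-0.05},{"offset":[0,0,0],"twist":0}]'; python3 ptr.py .27
python3 -m handwheel '[{"offset":[-0.01,-0.21,0],"twist":-0.03},{"offset":[0,0,0],"twist":0}]';python3 ptr.py .30
python3 -m handwheel '[{"offset":[-0.01,-0.21,0],"twist":-0.03},{"offset":[0,0,0],"twist":0}]';python3 ptr.py .33
```

```text
clock: 4.0
eef_pos: [0.4938, 0.1968, 0.0875]
tcp_rot: [-0.0, 0.101, 0.995, 0.0]
wrist_force: [-0.5, 0.0, -0.3]
width: 0.02
ptr (294.04,172.90) w1294 max236 target row 185.99 zc 0.1143 -> above clip 39.3 mm
t 4.05 tcp [0.4938 0.1968 0.0875] F [ 0.35 -0.22 -0.55] tool F [-0.39 -0.14  0.55] w 0.0199
need cm [0.   0.04 0.05] twist -0.002 tilt [ 0.  0. -1.]
clock: 4.3
eef_pos: [0.4935, 0.1949, 0.0875]
tcp_rot: [0.0, 0.086, 0.996, 0.0]
wrist_force: [-0.5, 2.1, -1.1]
width: 0.0198
ptr (294.04,172.90) w1296 max237 target row 185.99 zc 0.1143 -> above clip 39.3 mm
t 4.35 tcp [0.4935 0.1949 0.0875] F [0.23 2.23 0.16] tool F [ 0.15  2.24 -0.16] w 0.0196
need cm [0.   0.03 0.05] twist -0.0 tilt [ 0.  0. -1.]
clock: 4.6
eef_pos: [0.4931, 0.1925, 0.0875]
tcp_rot: [-0.0, 0.071, 0.998, -0.0]
wrist_force: [-1.3, 1.8, 0.1]
width: 0.0202
ptr (294.04,172.90) w1295 max235 target row 185.99 zc 0.1143 -> above clip 39.3 mm
t 4.65 tcp [0.4931 0.1925 0.0875] F [0.43 0.79 0.97] tool F [-0.31  0.84 -0.97] w 0.0200
need cm [-0.    0.06  0.05] twist -0.0 tilt [-0. -0. -1.]
```

```bash
python3 -m handwheel '[{"offset":[-0.01,-0.28,0],"twist":-0.04},{"offset":[0,0,0],"twist":0}]'|tail -2;python3 ptr.py .37
python3 -m handwheel '[{"offset":[-0.01,-0.28,0],"twist":-0.04},{"offset":[0,0,0],"twist":0},{"offset":[0,0,0],"twist":0}]'|tail -2;python3 ptr.py .41
```

```text
wrist_force: [-0.8, 0.5, -0.7]
width: 0.0199
ptr (294.05,172.90) w1295 max238 target row 185.99 zc 0.1143 -> above clip 39.3 mm
t 4.95 tcp [0.4929 0.1896 0.0874] F [ 0.49  0.77 -0.31] tool F [-0.41  0.82  0.31] w 0.0201
need cm [0.01 0.07 0.04] twist -0.001 tilt [-0. -0. -1.]
wrist_force: [-0.0, -0.1, -0.4]
width: 0.0199
ptr (294.03,172.93) w1250 max230 target row 185.99 zc 0.1143 -> above clip 39.2 mm
t 5.38 tcp [0.4927 0.187  0.0874] F [ 0.05 -0.48 -0.35] tool F [-0.08 -0.47  0.35] w 0.0198
need cm [0.01 0.05 0.04] twist -0.001 tilt [-0. -0. -1.]
```

```bash
python3 ptr.py .41
```

```text
ptr (294.04,172.93) w1254 max231 target row 185.99 zc 0.1143 -> above clip 39.2 mm
t 5.42 tcp [0.4927 0.187  0.0874] F [0.45 0.81 0.5 ] tool F [-0.4   0.84 -0.5 ] w 0.0198
need cm [0.01 0.05 0.04] twist -0.001 tilt [-0. -0. -1.]
```

```bash
python3 -m handwheel '[{"offset":[0,0,0],"twist":0},{"offset":[0,0,0],"twist":0},{"offset":[0,0,0],"twist":0},{"offset":[0,0,0],"twist":0}]'|tail -2;python3 ptr.py .41
python3 -m handwheel '[{"offset":[-0.01,-0.14,0],"twist":-0.02},{"offset":[0,0,0],"twist":0},{"offset":[0,0,0],"twist":0}]'|tail -2;python3 ptr.py .43
python3 -m handwheel '[{"offset":[0,0,0],"twist":0},{"offset":[0,0,0],"twist":0}]'|tail -2;python3 ptr.py .43
```

```text
wrist_force: [-0.7, -0.4, 0.4]
width: 0.02
ptr (294.03,172.93) w1250 max230 target row 185.99 zc 0.1143 -> above clip 39.2 mm
t 5.97 tcp [0.4927 0.1871 0.0875] F [0.25 0.88 0.22] tool F [-0.19  0.89 -0.22] w 0.0197
need cm [0.01 0.04 0.05] twist -0.0 tilt [-0. -0. -1.]
wrist_force: [-0.5, 1.1, 0.8]
width: 0.0197
ptr (294.04,172.93) w1251 max231 target row 185.99 zc 0.1143 -> above clip 39.2 mm
t 6.40 tcp [0.4927 0.1858 0.0875] F [-0.7   1.91  0.77] tool F [ 0.77  1.88 -0.77] w 0.0201
need cm [0.02 0.03 0.05] twist -0.0 tilt [-0.  0. -1.]
wrist_force: [-0.1, 2.3, -0.4]
width: 0.0201
ptr (294.03,172.93) w1254 max230 target row 185.99 zc 0.1143 -> above clip 39.2 mm
t 6.70 tcp [0.4927 0.1857 0.0875] F [-0.16  3.06 -0.05] tool F [0.29 3.05 0.05] w 0.0198
need cm [0.02 0.04 0.05] twist -0.0 tilt [-0. -0. -1.]
```

Not moving yet; continue.

```bash
python3 -m handwheel '[{"offset":[-0.01,-0.21,0],"twist":-0.03},{"offset":[0,0,0],"twist":0}]'|tail -2;python3 ptr.py .46
python3 -m handwheel '[{"offset":[0,-0.21,0],"twist":-0.03},{"offset":[0,0,0],"twist":0}]'|tail -2;python3 ptr.py .49
```

```text
wrist_force: [-1.3, 1.7, 1.1]
width: 0.0199
ptr (294.04,172.93) w1251 max230 target row 185.99 zc 0.1143 -> above clip 39.2 mm
t 7.00 tcp [0.4927 0.1834 0.0875] F [-0.94  0.51  0.13] tool F [ 0.95  0.5  -0.13] w 0.0199
need cm [0.02 0.06 0.05] twist -0.0 tilt [-0. -0. -1.]
wrist_force: [-1.0, 0.9, 0.7]
width: 0.02
ptr (293.96,172.98) w1340 max230 target row 185.99 zc 0.1143 -> above clip 39.0 mm
t 7.30 tcp [0.4928 0.1812 0.0875] F [-0.58  0.32 -0.15] tool F [0.58 0.33 0.15] w 0.0199
need cm [0.02 0.07 0.05] twist -0.001 tilt [-0. -0. -1.]
```

```bash
python3 -m handwheel '[{"offset":[0,0,0],"twist":0}]'|tail -2;python3 ptr.py .49
```

```text
wrist_force: [0.2, 0.0, -0.2]
width: 0.02
ptr (293.96,172.98) w1339 max230 target row 185.99 zc 0.1143 -> above clip 39.0 mm
t 7.47 tcp [0.4928 0.1812 0.0875] F [-0.15  0.16 -0.23] tool F [0.14 0.17 0.23] w 0.0200
need cm [0.03 0.07 0.05] twist -0.001 tilt [ 0. -0. -1.]
```

```bash
python3 -m handwheel '[{"offset":[0,-0.21,0],"twist":-0.03},{"offset":[0,0,0],"twist":0}]'|tail -2;python3 ptr.py .52
python3 -m handwheel '[{"offset":[0,0,0],"twist":0},{"offset":[0,0,0],"twist":0}]'|tail -2;python3 ptr.py .52
```

```text
wrist_force: [0.9, 1.4, -1.2]
width: 0.0197
ptr (293.96,172.98) w1341 max229 target row 185.99 zc 0.1143 -> above clip 39.0 mm
t 7.78 tcp [0.4928 0.1792 0.0875] F [ 0.6   1.33 -0.49] tool F [-0.66  1.3   0.49] w 0.0199
need cm [0.02 0.06 0.05] twist -0.0 tilt [ 0. -0. -1.]
wrist_force: [-0.1, 0.5, 0.2]
width: 0.02
ptr (293.96,172.98) w1341 max229 target row 185.99 zc 0.1143 -> above clip 39.0 mm
t 8.07 tcp [0.4927 0.1793 0.0875] F [ 0.31 -0.35  0.13] tool F [-0.3  -0.36 -0.13] w 0.0198
need cm [0.01 0.05 0.05] twist -0.0 tilt [-0. -0. -1.]
```

```bash
python3 -m handwheel '[{"offset":[0,-0.21,0],"twist":-0.03},{"offset":[0,0,0],"twist":0}]'|tail -2;python3 ptr.py .55
python3 -m handwheel '[{"offset":[0,0,0],"twist":0}]'|tail -2;python3 ptr.py .55
```

```text
wrist_force: [0.4, 1.8, -0.0]
width: 0.0198
ptr (294.02,173.08) w1403 max223 target row 185.99 zc 0.1143 -> above clip 38.7 mm
t 8.38 tcp [0.4929 0.1772 0.0875] F [ 0.24  0.28 -1.27] tool F [-0.26  0.26  1.27] w 0.0198
need cm [0.01 0.05 0.05] twist -0.0 tilt [-0. -0. -1.]
wrist_force: [1.3, 1.0, -0.3]
width: 0.02
ptr (294.14,173.35) w1358 max213 target row 185.99 zc 0.1143 -> above clip 37.9 mm
t 8.55 tcp [0.4928 0.1773 0.0875] F [-0.25  0.06 -0.51] tool F [0.24 0.08 0.51] w 0.0198
need cm [0.01 0.05 0.05] twist -0.0 tilt [-0. -0. -1.]
```

```bash
python3 -m handwheel '[{"offset":[0,-0.21,0],"twist":-0.03},{"offset":[0,0,0],"twist":0}]'|tail -2;python3 ptr.py .58
python3 -m handwheel '[{"offset":[0,0,0],"twist":0}]'|tail -2;python3 ptr.py .58
```

```text
wrist_force: [-0.2, 2.0, -0.3]
width: 0.0198
ptr (294.06,173.82) w1339 max240 target row 185.99 zc 0.1143 -> above clip 36.6 mm
t 8.85 tcp [0.493  0.1751 0.0875] F [-0.49  1.74 -1.04] tool F [0.3  1.78 1.04] w 0.0201
need cm [0.   0.06 0.05] twist -0.0 tilt [-0. -0. -1.]
wrist_force: [0.2, 0.4, -0.4]
width: 0.0202
ptr (294.01,174.10) w1433 max225 target row 185.99 zc 0.1143 -> above clip 35.7 mm
t 9.03 tcp [0.493  0.1751 0.0875] F [-0.15  0.66 -1.19] tool F [0.08 0.67 1.19] w 0.0201
need cm [0.   0.05 0.05] twist -0.001 tilt [-0. -0. -1.]
```

```bash
python3 -m handwheel '[{"offset":[0,0,0],"twist":0},{"offset":[0,0,0],"twist":0},{"offset":[0,0,0],"twist":0},{"offset":[0,0,0],"twist":0},{"offset":[0,0,0],"twist":0},{"offset":[0,0,0],"twist":0},{"offset":[0,0,0],"twist":0},{"offset":[0,0,0],"twist":0}]'|tail -2;python3 ptr.py .58
python3 -m handwheel '[{"offset":[0,0,0],"twist":0},{"offset":[0,0,0],"twist":0},{"offset":[0,0,0],"twist":0},{"offset":[0,0,0],"twist":0},{"offset":[0,0,0],"twist":0},{"offset":[0,0,0],"twist":0},{"offset":[0,0,0],"twist":0},{"offset":[0,0,0],"twist":0}]'|tail -2;python3 ptr.py .58
```

```text
wrist_force: [-0.3, -0.8, -0.1]
width: 0.0197
ptr (293.72,175.97) w1380 max235 target row 185.99 zc 0.1143 -> above clip 30.2 mm
t 10.07 tcp [0.493  0.1752 0.0875] F [ 0.78  0.03 -0.16] tool F [-0.78 -0.05  0.16] w 0.0200
need cm [0.01 0.04 0.05] twist -0.0 tilt [-0. -0. -1.]
wrist_force: [-1.0, 0.8, 1.0]
width: 0.0196
ptr (293.87,177.64) w1339 max234 target row 185.99 zc 0.1143 -> above clip 25.2 mm
t 11.12 tcp [0.493  0.1752 0.0875] F [ 0.67 -0.61 -0.02] tool F [-0.6  -0.68  0.02] w 0.0202
need cm [0.01 0.04 0.05] twist -0.0 tilt [-0. -0. -1.]
```

```bash
python3 -m handwheel '[{"offset":[0,0,0],"twist":0},{"offset":[0,0,0],"twist":0},{"offset":[0,0,0],"twist":0},{"offset":[0,0,0],"twist":0},{"offset":[0,0,0],"twist":0},{"offset":[0,0,0],"twist":0},{"offset":[0,0,0],"twist":0},{"offset":[0,0,0],"twist":0}]'|tail -2;python3 ptr.py .58
python3 -m handwheel '[{"offset":[0,0,0],"twist":0},{"offset":[0,0,0],"twist":0},{"offset":[0,0,0],"twist":0},{"offset":[0,0,0],"twist":0},{"offset":[0,0,0],"twist":0},{"offset":[0,0,0],"twist":0},{"offset":[0,0,0],"twist":0},{"offset":[0,0,0],"twist":0}]'|tail -2;python3 ptr.py .58
python3 - <<'E'
from h import *
s=snap('scene')
a=s['img'][145:225,270:360,::-1];cv2.imwrite('pics/p6.png',cv2.resize(a,None,fx=6,fy=6,interpolation=2))
E
```

```text
wrist_force: [-0.7, 0.7, 0.5]
width: 0.0197
ptr (293.59,179.48) w1542 max240 target row 185.99 zc 0.1143 -> above clip 19.7 mm
t 12.18 tcp [0.493  0.1752 0.0875] F [ 0.52  0.32 -0.35] tool F [-0.55  0.26  0.35] w 0.0198
need cm [0.01 0.04 0.05] twist -0.0 tilt [-0.  0. -1.]
wrist_force: [-1.0, 0.2, 0.1]
width: 0.0198
ptr (293.69,181.09) w1406 max229 target row 185.99 zc 0.1143 -> above clip 14.9 mm
t 13.22 tcp [0.493  0.1752 0.0875] F [ 0.4  -0.57  0.35] tool F [-0.34 -0.61 -0.35] w 0.0197
need cm [0.01 0.04 0.05] twist -0.0 tilt [-0.  0. -1.]
```

View pics/p6.png

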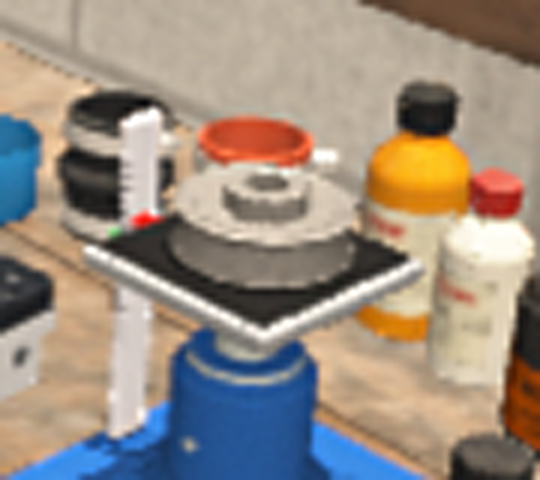

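The pointer is now at (294,181.5). The clip's upper-left part shows at about (289,183.5), above the deck edge, so its true top edge can be measured now.

```bash
python3 - <<'E'
from h import *
s=snap('scene');i=s['img'].astype(int);g=i[...,1]-np.maximum(i[...,0],i[...,2]);print(g[172:192,284:302])
for z in(.114,.118,.122):
  print(z,[np.round(proj(s,L(.07+a*.012,.073+b*.006,z+k*.006))[0],1).tolist() for k in(1,-1) for a,b in((-1,1),(-1,-1),(1,1),(1,-1))])
E
```

```text
[[  -1   -2   -2   -2    0   -1   -9  -10  -11  -12  -10  -11   -7   -2
    -8  -28  -32  -34]
 [  -7   -5   -3   -4   -1   -2   -9  -10   -9  -11  -11  -11   -8   -4
    -6  -31  -34  -33]
 [  -6   -6   -6   -5   -3   -3   -8   -9  -11  -11  -11  -11   -8   -2
    -5  -30  -35  -27]
 [  -5   -6   -6   -6   -4   -4  -11  -12  -11  -11  -10  -11   -8   -2
   -12  -27  -22  -15]
 [  -2   -1   -2   -3   -5   -3   -8  -11  -11  -11  -10  -10   -7  -13
   -30  -22  -14  -16]
 [  -3   -2   -2    0   -1   -3  -11  -11  -10   -9   -9   -9   -9  -34
   -32  -19  -15  -18]
 [  -2   -2   -1   -2   -1   -2   -9  -10   -8   -8   -7   -8   -6  -10
   -22  -16  -15  -17]
 [  -2   -2   -4   -4   -2   -2   -9   -9   -2  -11  -11   -7   -2   -7
   -27  -18  -15  -14]
 [  -5   -5   -3   -2   -2   -1   -4   -9  -23  -90  -80  -12  -11   -9
   -16  -13  -15  -15]
 [ -14  -13   -9   -9   -9   -5  -12  -67 -156 -221 -218 -171 -120  -42
    -6   -4  -11  -15]
 [ -14  -15  -14  -16   -9   -2   -8  -72 -154 -172 -134  -70  -20   -6
    -2   -4   -5   -9]
 [ -13  -15  -16  -12   57   60   11   -9  -15  -12   -
[... 505 characters left out ...]
 -7   -9]
 [ -23   -9   -4   -3   -5   -7   -7   -8   -7   -3   -2   -2   -5   -4
    -3   -3   -2   -7]
 [ -30  -31  -21   -8   -5   -5   -5   -6   -7   -7   -4   -3   -2   -3
    -6   -4   -4   -3]
 [ -40  -35  -33  -30  -19   -7   -5   -5   -5   -7   -7   -5   -4   -5
    -3   -2   -2   -3]]
0.114 [[286.0, 182.8], [289.1, 184.3], [292.2, 180.3], [295.3, 181.8], [285.8, 186.7], [288.9, 188.2], [292.0, 184.2], [295.1, 185.7]]
0.118 [[286.1, 181.5], [289.2, 183.0], [292.3, 179.0], [295.4, 180.5], [285.9, 185.4], [289.0, 186.9], [292.1, 182.9], [295.1, 184.4]]
0.122 [[286.1, 180.2], [289.2, 181.7], [292.3, 177.7], [295.4, 179.2], [285.9, 184.1], [289.0, 185.6], [292.1, 181.6], [295.2, 183.1]]
```

```bash
python3 - <<'E'
from h import *
s=snap('scene');t=snap('top')
def f(p,w=1):
    x,y,z=p
    a=proj(s,L(x-.012,y-.006,z-.006))[0]-[290.8,187.9]
    b=proj(s,L(x-.012,y+.006,z+.006))[0]-[287.7,182.7]
    c=proj(t,L(x,y,z+.006))[0][0]-255.5
    d=(max(proj(t,L(x-.012,y,z-.006))[0][1],proj(t,L(x-.012,y,z+.006))[0][1])-146.6)
    e=proj(t,L(x+.012,y,z+.006))[0][1]-137.4
    return np.r_[a,b,c*w,d*w,e*w]
for w in(1,.3,.05):
    r=least_squares(f,[.07,.07,.115],args=(w,),x_scale=.01);x,y,z=r.x
    print('clip',w,np.round(r.x,4),np.round(r.fun,2))
    print('  ptr row when level, ptr at (.066,.0585):',proj(s,L(.066,.0585,z)),' at(.07,.0585)',proj(s,L(.07,.0585,z)))
# assume same lift x, scene only, y separation from top
u0=np.array([294.05,172.9])
for xs in(0,.003,.006):
  for ys in (.0145,.010):
    # pointer pos offset solved so that its scene u matches
    def g(p): # dx,dy lift shift of clip; z
        x,y,z=p;return np.r_[proj(s,L(x-.012,y-.006,z-.006))[0]-[290.8,187.9],proj(s,L(x-.012,y+.006,z+.006))[0]-[287.7,182.7],(x-.07)*30]
    r=least_squares(g,[.07,.07,.115],x_scale=.01);x,y,z=r.x
    print(xs,ys,np.round(r.x,4),'ptr at level',proj(s,L(x-xs,y-ys,z)))
E
python3 ptr.py
```

```text
clip 1 [0.0732 0.0719 0.1137] [-0.79  0.22 -0.58 -0.01  0.75  0.1  -1.11]
  ptr row when level, ptr at (.066,.0585): [[293.28147631 186.61072849]]  at(.07,.0585) [[294.31467222 186.18447076]]
clip 0.3 [0.074  0.0705 0.1143] [-0.21  0.13 -0.   -0.1   0.39 -0.08 -0.45]
  ptr row when level, ptr at (.066,.0585): [[293.29255191 186.41625494]]  at(.07,.0585) [[294.32601531 185.99035287]]
clip 0.05 [0.0747 0.0708 0.114 ] [-0.11  0.12  0.1  -0.12  0.06 -0.03 -0.09]
  ptr row when level, ptr at (.066,.0585): [[293.28696846 186.51429517]]  at(.07,.0585) [[294.32029701 186.08821375]]
0 0.0145 [0.0708 0.067  0.1167] ptr at level [[296.16000302 185.87615498]]
0 0.01 [0.0708 0.067  0.1167] ptr at level [[294.97308879 185.30040982]]
0.003 0.0145 [0.0708 0.067  0.1167] ptr at level [[295.38507087 186.19671476]]
0.003 0.01 [0.0708 0.067  0.1167] ptr at level [[294.19836502 185.61890469]]
0.006 0.0145 [0.0708 0.067  0.1167] ptr at level [[294.60723923 186.51846899]]
0.006 0.01 [0.0708 0.067  0.1167] ptr at level [[293.42075306 185.93858257]]
ptr (293.35,181.56) w1389 max230 target row 185.99 zc 0.1143 -> above clip 13.4 mm
```

```bash
python3 -m handwheel '[{"offset":[0,0,0],"twist":0},{"offset":[0,0,0],"twist":0},{"offset":[0,0,0],"twist":0},{"offset":[0,0,0],"twist":0},{"offset":[0,0,0],"twist":0},{"offset":[0,0,0],"twist":0},{"offset":[0,0,0],"twist":0},{"offset":[0,0,0],"twist":0}]'|tail -2;python3 ptr.py .58
python3 -m handwheel '[{"offset":[0,0,0],"twist":0},{"offset":[0,0,0],"twist":0},{"offset":[0,0,0],"twist":0},{"offset":[0,0,0],"twist":0},{"offset":[0,0,0],"twist":0},{"offset":[0,0,0],"twist":0}]'|tail -2;python3 ptr.py .58
```

```text
wrist_force: [-0.6, -0.1, -0.4]
width: 0.02
ptr (293.60,183.03) w1225 max233 target row 185.99 zc 0.1143 -> above clip 9.0 mm
t 14.53 tcp [0.493  0.1752 0.0875] F [-0.62  0.42 -0.73] tool F [0.57 0.48 0.73] w 0.0198
need cm [0.01 0.04 0.05] twist -0.0 tilt [-0. -0. -1.]
wrist_force: [-0.3, 0.3, -0.1]
width: 0.0198
ptr (293.11,184.22) w1184 max222 target row 185.99 zc 0.1143 -> above clip 5.4 mm
t 15.32 tcp [0.493  0.1752 0.0875] F [-0.23  0.8  -0.18] tool F [0.14 0.82 0.18] w 0.0200
need cm [0.01 0.04 0.05] twist -0.0 tilt [-0. -0. -1.]
```

```bash
python3 -m handwheel '[{"offset":[0,0.25,0],"twist":0},{"offset":[0,0,0],"twist":0},{"offset":[0,0,0],"twist":0},{"offset":[0,0,0],"twist":0},{"offset":[0,0,0],"twist":0}]'|tail -2;python3 ptr.py .58
```

```text
wrist_force: [-0.6, 0.2, 0.6]
width: 0.0198
ptr (293.25,185.28) w1134 max230 target row 185.99 zc 0.1143 -> above clip 2.2 mm
t 16.00 tcp [0.4928 0.1777 0.0875] F [-0.09 -0.04  1.11] tool F [ 0.09 -0.03 -1.11] w 0.0198
need cm [ 0.01 -0.21  0.05] twist -0.0 tilt [-0. -0. -1.]
```

```bash
python3 -m handwheel '[{"offset":[0,0,0],"twist":0},{"offset":[0,0,0],"twist":0},{"offset":[0.01,1.2,0],"twist":0.15},{"offset":[0,0.4,0],"twist":0.07},{"offset":[0,0,0],"twist":0}]'|tail -2;python3 ptr.py .40; python3 ptr.py
```

```text
wrist_force: [0.4, -0.5, 0.1]
width: 0.0201
ptr (293.25,185.73) w1363 max239 target row 185.99 zc 0.1143 -> above clip 0.8 mm
t 16.68 tcp [0.4914 0.1937 0.0874] F [ 0.78 -0.22 -1.59] tool F [-0.8  -0.13  1.59] w 0.0198
need cm [-0.19 -0.53  0.04] twist -0.038 tilt [-0. -0. -1.]
ptr (293.23,185.74) w1395 max238 target row 185.99 zc 0.1143 -> above clip 0.7 mm
```

```bash
python3 - <<'E'
from h import *
s=snap('scene');t=snap('top')
a=s['img'][160:215,270:325,::-1].copy();b=t['img'][110:180,235:305,::-1]
cv2.imwrite('pics/p7.png',np.hstack([cv2.resize(a,(400,400),interpolation=2),cv2.resize(b,(400,400),interpolation=2)]))
rel(.35,.087)
E
```

```text
t 16.82 tcp [0.4915 0.1935 0.0875] F [-0.19  0.16  0.6 ] tool F [ 0.2   0.14 -0.6 ] w 0.0199
need cm [-0.17 -0.16  0.05] twist 0.011 tilt [-0.  0. -1.]
```

View pics/p7.png

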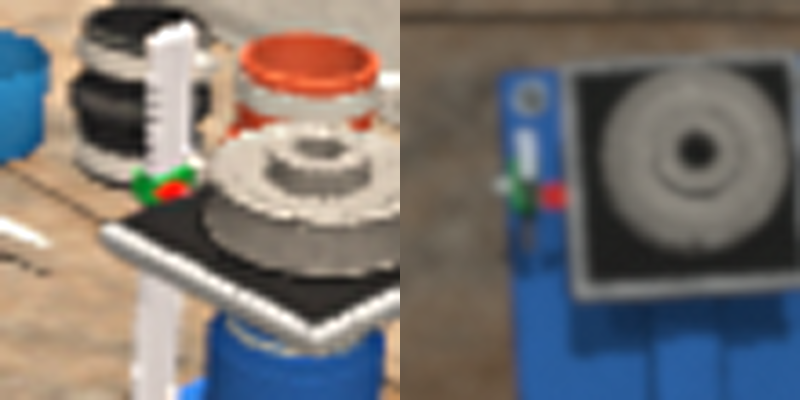

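The left panel shows the red pointer at about (173,190), sitting in front of the green clip, which spans x 133–197 and y 168–203. The top panel shows the pointer beside the clip. I'll fit the clip again now that its top is uncovered.

```bash
python3 - <<'E'
from h import *
s=snap('scene');i=s['img'].astype(int);g=i[...,1]-np.maximum(i[...,0],i[...,2]);np.set_printoptions(linewidth=200);print(g[180:191,285:301]);print(red(s)[180:191,285:301])
t=snap('top');i=t['img'].astype(int);g=i[...,1]-np.maximum(i[...,0],i[...,2]);print(g[134:152,250:268])
print(red(t)[138:150,256:268])
for x,y,z in((.074,.0705,.1143),(.0708,.067,.1167)):
  print([np.round(proj(s,L(x+a*.012,y+b*.006,z+k*.006))[0],1).tolist() for k in(1,-1) for a,b in((-1,1),(-1,-1),(1,1),(1,-1))])
v=cen(red(t),138,150,257,267,0);u=cen(red(s),182,190,288,299,25);print(u,v)
r=least_squares(lambda p:np.r_[proj(s,L(*p))[0]-u[:2],proj(t,L(*p))[0]-v[:2]],[.07,.06,.12],x_scale=.01);print('ptr now',r.x,r.fun)
E
```

```text
[[  -5   -2   -3   -2   -1   -8  -11  -10  -10  -12   -6   -9  -11  -24  -23  -17]
 [ -13  -10   -8   -9   -6  -12  -11  -11  -13  -17  -11  -15  -16  -19  -14  -14]
 [ -14  -15  -17   -9   -4  -11  -16  -14  -12   -6   35   -4   -9  -18  -16  -17]
 [ -15  -18  -14   53   53   -5  -10   -3   44  102  109   61   -5  -17  -16  -17]
 [  -9  -14  -18   52   75   55   69   98   63   54   90   56   -6  -18  -14  -16]
 [  -9  -10   -3   71   87   88   73  -85 -202 -208  -87    8    0   -6   -9  -12]
 [ -30  -29  -22   41   82   88  -96 -220 -241 -219 -119  -44   -6   -4   -6  -10]
 [ -36  -36  -38   -6   63   87   38  -79  -82  -36  -16   -5   -1   -5   -8   -7]
 [ -38  -40  -43  -42  -26   16   13   -2    0    4    3    0   -4   -7   -7   -8]
 [ -37  -39  -32  -18   -9   -4   -4   -3   -2   -2   -4   -3   -4  -10   -9   -8]
 [ -19  -14   -4   -2   -2   -3   -5   -4   -3   -5   -5   -4   -2   -9   -9   -9]]
[[   5    2    3    2    1    8   11   10   10   12    6    9   11   24   23   17]
 [  13   10    8    9    6   12   11   11   13   17   11   15   16   19   14   14]
 [  14   15   17    
[... 2978 characters left out ...]
-26  -38  -56  -61  -59  -50  -29   -8   -1   -1    0]
 [ -36  -23  -45  -74  -90  -92  -85  -54  -19   -5   -2   -1]
 [ -35  -24  -48  -78  -95  -98  -91  -61  -23   -6   -1   -1]]
[[287.7, 182.6], [290.8, 184.1], [293.9, 180.1], [297.0, 181.6], [287.5, 186.5], [290.6, 188.0], [293.6, 184.0], [296.7, 185.5]]
[[287.8, 182.6], [290.9, 184.1], [294.0, 180.1], [297.1, 181.6], [287.6, 186.5], [290.7, 188.0], [293.8, 184.0], [296.9, 185.5]]
(np.float64(293.1537916371368), np.float64(185.77037562012757), np.float64(1411.0)) (np.float64(261.7845730027548), np.float64(143.84077134986225), np.float64(1815.0))
ptr now [0.06577204 0.05867055 0.11631607] [ 0.07240807 -0.00981979 -0.04115385  0.053142  ]
```

The deck is stopped. The pointer measures within about 1 mm of clip level; the separate estimates run from 0 to 2 mm above. Next I swing the lever towards the seat.

```bash
cat > f.py <<'E'
from h import *
import sys
F=[]
for k in range(6):
    env.snapshot('scene');s=env.sense();w,x,y,q=s['tcp_rot'];M=R.from_quat([x,y,q,w]).as_matrix();F.append(M.T@s['wrist_force'])
p=np.array(s['eef_pos'][:2])-AX;a=np.arctan2(p[1],p[0])-np.deg2rad(150)-YAW
print('meanF tool',np.round(np.mean(F,0),2),'sd',np.round(np.std(F,0),2),'tool angle %.4f rad r %.4f'%(a,np.hypot(*p)));rel(float(sys.argv[1]),.087)
E
python3 -m handwheel '[{"offset":[-0.1,0.65,0],"twist":0.1},{"offset":[0,0.65,0],"twist":0.1},{"offset":[0,0.45,0],"twist":0.07},{"offset":[0,0,0],"twist":0},{"offset":[0,0,0],"twist":0}]'|tail -2; python3 f.py .10
```

```text
wrist_force: [0.3, 0.3, 0.3]
width: 0.0198
meanF tool [-0.23 -0.09 -0.05] sd [0.38 0.65 0.23] tool angle 0.0814 rad r 0.0719
t 17.85 tcp [0.496  0.2106 0.0875] F [-0.17  0.18  0.2 ] tool F [ 0.22  0.11 -0.2 ] w 0.0198
need cm [-0.19 -0.13  0.05] twist -0.01 tilt [-0.  0. -1.]
```

```bash
python3 -m handwheel '[{"offset":[-0.17,0.2,0],"twist":0.03},{"offset":[0,0,0],"twist":0}]'|tail -2; python3 f.py .05
python3 -m handwheel '[{"offset":[0,0.15,0],"twist":0.02},{"offset":[0,0,0],"twist":0}]'|tail -2; python3 f.py .03
```

```text
wrist_force: [-2.9, -1.0, 0.8]
width: 0.02
meanF tool [ 2.09 -3.52  0.16] sd [0.13 0.29 1.  ] tool angle 0.0552 rad r 0.0704
t 18.40 tcp [0.4981 0.2117 0.0873] F [-3.71 -2.72 -0.7 ] tool F [ 2.31 -3.98  0.7 ] w 0.0197
need cm [-0.04  0.04  0.03] twist 0.01 tilt [-0. -0. -1.]
wrist_force: [-3.5, -2.3, -1.5]
width: 0.02
meanF tool [ 1.47 -2.78  1.54] sd [0.51 0.46 0.35] tool angle 0.0296 rad r 0.0702
t 18.95 tcp [0.4991 0.2132 0.0875] F [-1.67 -1.86 -1.4 ] tool F [ 0.74 -2.39  1.4 ] w 0.0202
need cm [-0.02 -0.    0.05] twist 0.01 tilt [ 0.  0. -1.]
```

```bash
python3 -m handwheel '[{"offset":[0,0.15,0],"twist":0.02},{"offset":[0,0,0],"twist":0}]'|tail -2; python3 f.py .01
```

```text
wrist_force: [-1.6, -3.4, -1.9]
width: 0.0198
meanF tool [ 0.22 -2.31  1.62] sd [0.52 0.28 0.46] tool angle 0.0077 rad r 0.0702
t 19.50 tcp [0.4997 0.2146 0.0875] F [-0.61 -1.88 -1.21] tool F [-0.28 -1.96  1.21] w 0.0200
need cm [-0.02 -0.02  0.05] twist 0.01 tilt [ 0.  0. -1.]
```

```bash
python3 -m handwheel '[{"offset":[0,0.15,0],"twist":0.02},{"offset":[0,0,0],"twist":0}]'|tail -2; python3 f.py -.01
python3 -m handwheel '[{"offset":[0,0.15,0],"twist":0.02},{"offset":[0,0,0],"twist":0}]'|tail -2; python3 f.py -.03
```

```text
wrist_force: [-1.1, -3.0, 0.3]
width: 0.0199
meanF tool [-0.81 -2.65  1.48] sd [0.43 0.55 0.59] tool angle -0.0125 rad r 0.0703
t 20.05 tcp [0.5003 0.2159 0.0875] F [ 0.6  -2.23 -1.87] tool F [-1.55 -1.71  1.87] w 0.0199
need cm [-0.03 -0.02  0.05] twist 0.01 tilt [ 0.  0. -1.]
wrist_force: [-0.7, -4.3, -1.3]
width: 0.0205
meanF tool [-1.46 -2.7   1.17] sd [0.37 0.61 0.59] tool angle -0.0339 rad r 0.0703
t 20.60 tcp [0.501  0.2173 0.0875] F [-0.12 -2.1  -1.75] tool F [-0.88 -1.91  1.75] w 0.0203
need cm [-0.03 -0.03  0.05] twist 0.01 tilt [ 0.  0. -1.]
```

```bash
python3 -m handwheel '[{"offset":[0,0.15,0],"twist":0.02},{"offset":[0,0,0],"twist":0}]'|tail -2; python3 f.py -.05
```

```text
wrist_force: [-0.3, -3.6, -0.0]
width: 0.0198
meanF tool [-1.77 -3.26  0.77] sd [0.46 0.91 0.4 ] tool angle -0.0554 rad r 0.0704
t 21.15 tcp [0.5016 0.2186 0.0875] F [ 0.47 -2.85 -0.58] tool F [-1.8  -2.25  0.58] w 0.0197
need cm [-0.04 -0.04  0.05] twist 0.01 tilt [ 0.  0. -1.]
```

```bash
python3 -m handwheel '[{"offset":[-0.03,0.15,0],"twist":0.02},{"offset":[0,0,0],"twist":0}]'|tail -2; python3 f.py -.07
python3 -m handwheel '[{"offset":[0,0.15,0],"twist":0.02},{"offset":[0,0,0],"twist":0}]'|tail -2; python3 f.py -.09
```

```text
wrist_force: [-2.6, -3.5, 2.4]
width: 0.0199
meanF tool [ 1.12 -3.6  -1.37] sd [0.65 0.4  0.48] tool angle -0.0768 rad r 0.0704
t 21.70 tcp [0.5025 0.2199 0.0875] F [-3.21 -1.96  1.67] tool F [ 1.78 -3.32 -1.67] w 0.0199
need cm [-0.03 -0.05  0.05] twist 0.01 tilt [-0.  0. -1.]
wrist_force: [-3.6, -3.1, 2.6]
width: 0.0199
meanF tool [ 2.   -4.05 -2.17] sd [0.51 0.61 0.48] tool angle -0.0978 rad r 0.0703
t 22.25 tcp [0.5033 0.2211 0.0874] F [-4.27 -2.22  1.35] tool F [ 2.47 -4.12 -1.35] w 0.0205
need cm [-0.03 -0.06  0.04] twist 0.01 tilt [-0.  0. -1.]
```

```bash
python3 -m handwheel '[{"offset":[0,0.15,0],"twist":0.02},{"offset":[0,0,0],"twist":0}]'|tail -2; python3 f.py -.11
```

```text
wrist_force: [-2.0, -0.9, -0.4]
width: 0.0198
meanF tool [ 0.83 -1.66  0.28] sd [0.58 0.64 0.78] tool angle -0.1220 rad r 0.0701
t 22.80 tcp [0.5044 0.2224 0.0875] F [-1.32 -0.75  0.36] tool F [ 0.7  -1.34 -0.36] w 0.0197
need cm [-0.01 -0.08  0.05] twist 0.01 tilt [ 0.  0. -1.]
```

```bash
python3 -m handwheel '[{"offset":[0,0.15,0],"twist":0.02},{"offset":[0,0,0],"twist":0}]'|tail -2; python3 f.py -.13
python3 -m handwheel '[{"offset":[0,0.1,0],"twist":0.015},{"offset":[0,0,0],"twist":0}]'|tail -2; python3 f.py -.145
```

```text
wrist_force: [-0.5, -0.9, 0.1]
width: 0.0198
meanF tool [-1.42 -1.83  0.19] sd [0.5  0.57 0.5 ] tool angle -0.1409 rad r 0.0702
t 23.35 tcp [0.5051 0.2236 0.0875] F [ 0.71 -1.66 -0.08] tool F [-1.51 -0.99  0.08] w 0.0202
need cm [-0.02 -0.08  0.05] twist 0.01 tilt [ 0.  0. -1.]
wrist_force: [-0.6, -2.3, 0.8]
width: 0.0199
meanF tool [-1.68 -2.96 -0.68] sd [0.63 0.4  0.36] tool angle -0.1535 rad r 0.0702
t 23.90 tcp [0.5056 0.2243 0.0875] F [-0.62 -2.92  0.94] tool F [-1.16 -2.75 -0.94] w 0.0199
need cm [-0.02 -0.06  0.05] twist 0.01 tilt [ 0. -0. -1.]
```

```bash
python3 -m handwheel '[{"offset":[0,0.1,0],"twist":0.015},{"offset":[0,0,0],"twist":0}]'|tail -2; python3 f.py -.16
```

```text
wrist_force: [-0.4, -4.2, 0.5]
width: 0.0199
meanF tool [-2.65 -3.4  -0.93] sd [0.23 0.5  0.49] tool angle -0.1673 rad r 0.0703
t 24.45 tcp [0.5061 0.2251 0.0874] F [-0.19 -4.27  0.21] tool F [-2.33 -3.58 -0.21] w 0.0197
need cm [-0.03 -0.05  0.04] twist 0.01 tilt [-0. -0. -1.]
```

```bash
python3 -m handwheel '[{"offset":[-0.03,0.1,0],"twist":0.015},{"offset":[0,0,0],"twist":0}]'|tail -2; python3 f.py -.175
```

```text
wrist_force: [-2.5, -5.1, 3.0]
width: 0.02
meanF tool [-1.06 -4.73 -2.96] sd [0.45 0.37 0.38] tool angle -0.1808 rad r 0.0703
t 25.00 tcp [0.5066 0.2259 0.0874] F [-2.28 -3.59  2.53] tool F [-0.3  -4.24 -2.53] w 0.0203
need cm [-0.03 -0.04  0.04] twist 0.009 tilt [-0.001 -0.    -1.   ]
```

```bash
python3 -m handwheel '[{"offset":[0,0.1,0],"twist":0.015},{"offset":[0,0,0],"twist":0}]'|tail -2; python3 f.py -.19
```

```text
wrist_force: [-3.1, -5.7, 3.0]
width: 0.0198
meanF tool [-0.66 -5.71 -3.41] sd [0.24 0.46 0.43] tool angle -0.1933 rad r 0.0703
t 25.55 tcp [0.5072 0.2265 0.0874] F [-3.02 -5.11  4.3 ] tool F [-0.7  -5.89 -4.3 ] w 0.0202
need cm [-0.03 -0.02  0.04] twist 0.009 tilt [-0.001 -0.    -1.   ]
```

```bash
python3 -m handwheel '[{"offset":[0,0.1,0],"twist":0.01},{"offset":[0,0,0],"twist":0}]'|tail -2; python3 f.py -.2
```

```text
wrist_force: [-3.7, -5.6, 4.3]
width: 0.02
meanF tool [-1.22 -6.53 -4.22] sd [0.35 0.25 0.43] tool angle -0.2047 rad r 0.0703
t 26.10 tcp [0.5077 0.2272 0.0874] F [-3.29 -5.75  4.86] tool F [-0.94 -6.56 -4.85] w 0.0199
need cm [-0.03 -0.03  0.04] twist 0.009 tilt [-0.001 -0.    -1.   ]
```

```bash
python3 -m handwheel '[{"offset":[0,0.1,0],"twist":0.01},{"offset":[0,0,0],"twist":0}]'|tail -2; python3 f.py -.2
```

```text
wrist_force: [-3.9, -8.2, 5.5]
width: 0.0199
meanF tool [-0.81 -8.13 -5.21] sd [0.44 0.44 0.28] tool angle -0.2159 rad r 0.0703
t 26.65 tcp [0.5082 0.2278 0.0874] F [-4.01 -6.24  5.08] tool F [-0.74 -7.39 -5.07] w 0.0200
need cm [-0.03 -0.11  0.04] twist -0.001 tilt [-0.001 -0.001 -1.   ]
```

```bash
python3 -m handwheel '[{"offset":[-0.02,0.15,0],"twist":0.01},{"offset":[0,0,0],"twist":0}]'|tail -2; python3 f.py -.23
```

```text
wrist_force: [-6.9, -6.5, 7.1]
width: 0.02
meanF tool [ 0.26 -9.58 -6.68] sd [0.42 0.39 0.39] tool angle -0.2336 rad r 0.0704
t 27.20 tcp [0.5089 0.2288 0.0873] F [-6.27 -7.95  6.41] tool F [ -0.14 -10.13  -6.39] w 0.0202
need cm [-0.04 -0.03  0.03] twist 0.019 tilt [-0.002 -0.001 -1.   ]
```

```bash
python3 -m handwheel '[{"offset":[0,0.1,0],"twist":0.01},{"offset":[0,0,0],"twist":0}]'|tail -2; python3 f.py -.23
```

```text
wrist_force: [-6.7, -7.9, 8.0]
width: 0.0202
meanF tool [  0.51 -10.7   -7.39] sd [0.38 0.35 0.71] tool angle -0.2440 rad r 0.0704
t 27.75 tcp [0.5094 0.2294 0.0873] F [-7.74 -8.31  7.81] tool F [  0.66 -11.35  -7.79] w 0.0201
need cm [-0.04 -0.1   0.03] twist 0.009 tilt [-0.002 -0.001 -1.   ]
```

```bash
python3 -m handwheel '[{"offset":[0,0.12,0],"twist":0.01},{"offset":[0,0,0],"twist":0}]'|tail -2; python3 f.py -.25; python3 ptr.py
```

```text
wrist_force: [-8.7, -9.2, 8.4]
width: 0.0199
meanF tool [  0.41 -11.75  -8.  ] sd [0.37 0.31 0.57] tool angle -0.2576 rad r 0.0704
t 28.30 tcp [0.51   0.2301 0.0872] F [-8.02 -8.35  8.02] tool F [  0.73 -11.58  -7.99] w 0.0199
need cm [-0.04 -0.05  0.02] twist 0.019 tilt [-0.003 -0.001 -1.   ]
ptr (293.32,185.72) w1331 max241 target row 185.99 zc 0.1143 -> above clip 0.8 mm
```

```bash
python3 - <<'E'
from h import *
s=snap('scene')
a=s['img'][165:255,200:300,::-1];cv2.imwrite('pics/p8.png',cv2.resize(a,None,fx=6,fy=6,interpolation=2))
E
```

```text
(no output)
```

View pics/p8.png

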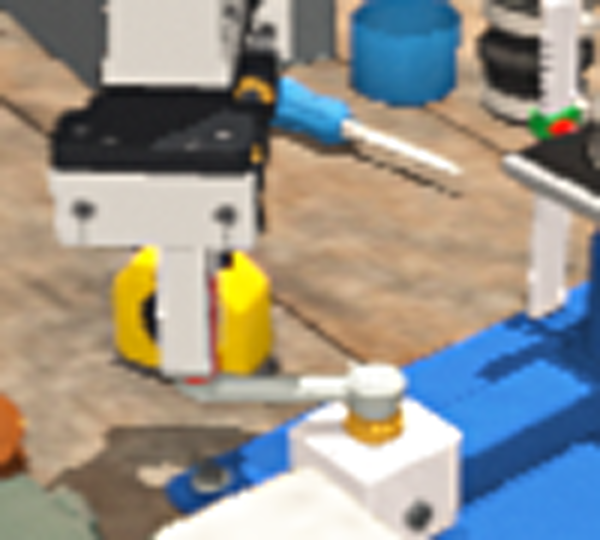

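The near finger bears on the post at (190,320), with only the lever touched. The tape measure at (245,310) stands behind and clear. The push is about 12 N and the deck hasn't moved. I release by opening the fingers, which takes both away from the post, then lift.

```bash
python3 -m handwheel '[{"offset":[0,0,0],"twist":0},{"offset":[0,0,0],"twist":0},{"offset":[0,0,0],"twist":0},{"offset":[0,0,0],"twist":0},{"offset":[0,0,0],"twist":0}]' 120; python3 f.py -.2
```

```text
clock: 29.02
eef_pos: [0.5112, 0.2312, 0.0875]
tcp_rot: [0.0, 0.344, 0.939, 0.0]
wrist_force: [0.9, 0.2, -0.1]
width: 0.0497
meanF tool [-0.15 -0.09 -0.13] sd [0.46 0.61 0.42] tool angle -0.2786 rad r 0.0701
t 29.32 tcp [0.5112 0.231  0.0875] F [-0.63 -0.23 -0.61] tool F [ 0.33 -0.58  0.61] w 0.0496
need cm [-0.01 -0.55  0.05] twist -0.03 tilt [-0.  0. -1.]
```

```bash
python3 -m handwheel '[{"offset":[0,0,-1.5],"twist":0},{"offset":[0,0,-3],"twist":0},{"offset":[0,0,-4],"twist":0},{"offset":[0,0,-4],"twist":0},{"offset":[0,0,0],"twist":0},{"offset":[0,0,0],"twist":0}]'; python3 f.py -.2;python3 ptr.py; python3 - <<'E'
from h import *
s=snap('scene')
a=s['img'][140:260,200:360,::-1];cv2.imwrite('pics/p9.png',cv2.resize(a,None,fx=5,fy=5,interpolation=2))
X,Y=blob(s,'r',(233,226),20);print(X.mean(),Y.min(),Y.max())
top=np.array([X.mean(),Y.min()+.7])
r=least_squares(lambda th:proj(s,[*postxy(th[0])[0],.122])[0][0]-top[0],[-.1]);print('lever angle est',r.x,proj(s,[*postxy(r.x[0])[0],.122]))
E
```

```text
clock: 30.08
eef_pos: [0.511, 0.2309, 0.2126]
tcp_rot: [-0.0, 0.344, 0.939, 0.0]
wrist_force: [-1.2, 0.7, 0.8]
width: 0.0497
meanF tool [ 0.17 -0.07  0.04] sd [0.5  0.52 0.55] tool angle -0.2744 rad r 0.0702
t 30.38 tcp [0.511  0.2308 0.2119] F [-0.77  0.49  0.61] tool F [ 0.9  -0.13 -0.61] w 0.0498
need cm [-1.000e-02 -5.100e-01  1.249e+01] twist -0.03 tilt [-0.001 -0.001 -1.   ]
ptr (293.32,185.72) w1323 max241 target row 185.99 zc 0.1143 -> above clip 0.8 mm
231.99107142857142 212 229
lever angle est [0.16740792] [[231.99107143 218.39677633]]
```

View pics/p9.png

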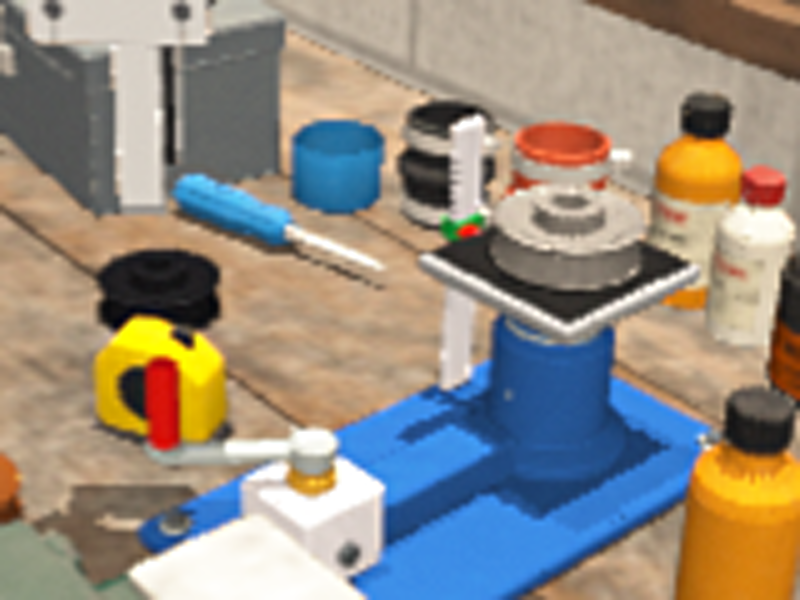

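The lever stands free in the shut position, with its post at (162,405). The pointer at (468,230) lies on the green clip. The pulley is still on the deck, and the tape measure and bottle are undisturbed.

```bash
python3 -c "
from bench import env
print(env.sign_off())"
```

```text
the job is handed in; nothing more can be done
None
```

I opened the valve with the fingers loosely either side of the lever's post until the deck sank at about 5 mm/s. I swung the lever back as the pointer reached the clip, pressed it onto its seat, let go, and lifted clear. The job was handed in at about 30 s of the 67 s allowed.

What the last checks showed:
- **Pointer height:** it measures 0.8 mm above clip level and did not move during or after the nip. This is uncertain by 1–2 mm, because the clip's corners didn't fit both cameras exactly; other estimates put it 0 to 2 mm above.
- **Nip force:** the last push averaged 11.8 N along the post's path, and no reading passed 20 N. That includes the lever's own friction of about 2–4 N.
- **Readings that disagreed:** the force grew only about 1.3 N per mm of tool travel, not the 2.5 N expected. That could be give in the fingers, but I did not confirm it. An upward force of about 8 N, which I took to be friction at the finger, also built up while pressing.
- **Shut angle:** my one camera estimate of the lever's final angle (0.17 rad) came from a poor fit and I disregarded it. The last picture shows the post shifted from its starting position, as expected for shut.
- **Clear of the work:** the wrist force was about zero with the tool 21 cm up. The pulley, bottle and tape measure look undisturbed in the last picture; the bearing was outside it, and the arm never went near it.

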